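Balance the centrifuge rotor

TASK

The six-place centrifuge rotor has been loaded out of balance: each bottle faces one of another kind across the hub. Rearrange the bottles so that those of the same kind stand directly opposite each other, tall facing tall, medium facing medium and short facing short, all fully down in the buckets; park in the empty tray on the way. Keep the bottles upright, and leave the beaker and the flask standing where they are.

Things in the scene. Friction and masses are not known exactly. Their poses are not given: they have to be found in the camera images.
- tall_1: Tall bottle, 116 mm over all, broad cap 40 mm across. The cap is its topmost 18 mm, white and ribbed, on a neck. Clear plastic body 38 mm across (base bevelled to 30 mm), flat bottom, under 80 g. Stands loosely, 6 mm of play all round, in any bucket; its twin is alike. Origin: centre of the underside, z up to the cap.
- tall_2: Tall bottle, 116 mm over all, broad cap 40 mm across. The cap is its topmost 18 mm, white and ribbed, on a neck. Clear plastic body 38 mm across (base bevelled to 30 mm), flat bottom, under 80 g. Stands loosely, 6 mm of play all round, in any bucket; its twin is alike. Origin: centre of the underside, z up to the cap.
- medium_1: Medium bottle, 96 mm over all, cap 31 mm across. The cap is its topmost 18 mm, white and ribbed, on a neck. Clear plastic body 38 mm across (base bevelled to 30 mm), flat bottom, under 80 g. Stands loosely, 6 mm of play all round, in any bucket; its twin is alike. Origin: centre of the underside, z up to the cap.
- medium_2: Medium bottle, 96 mm over all, cap 31 mm across. The cap is its topmost 18 mm, white and ribbed, on a neck. Clear plastic body 38 mm across (base bevelled to 30 mm), flat bottom, under 80 g. Stands loosely, 6 mm of play all round, in any bucket; its twin is alike. Origin: centre of the underside, z up to the cap.
- short_1: Short bottle, 76 mm over all, narrow cap 22 mm across. The cap is its topmost 18 mm, white and ribbed, on a neck. Clear plastic body 38 mm across (base bevelled to 30 mm), flat bottom, under 80 g. Stands loosely, 6 mm of play all round, in any bucket; its twin is alike. Origin: centre of the underside, z up to the cap.
- short_2: Short bottle, 76 mm over all, narrow cap 22 mm across. The cap is its topmost 18 mm, white and ribbed, on a neck. Clear plastic body 38 mm across (base bevelled to 30 mm), flat bottom, under 80 g. Stands loosely, 6 mm of play all round, in any bucket; its twin is alike. Origin: centre of the underside, z up to the cap.
- rotor: Six-place centrifuge rotor on a stand, fixed, 229 mm across; each of its 6 rigid steel buckets holds a bottle at the start. Origin: hub axis at bench height, z up. Bucket centres 84 mm from it at 0, 60, 120, 180, 240, 300 deg from its x axis. Bucket: flat floor (seated bottle's underside) 18 mm above the bench, bore 50 mm, mouth flared to 58 mm, rim at 58 mm. Hub nut top at 68 mm.
- tray: White plastic parking tray, fixed, 64 x 212 mm, 28 mm high, empty at the start. Origin: centre of its underside, z up, length along y. Three open pockets, 58 x 59 mm inside, centred at x = 0, y = -62, 0, +62 mm; their floor is 3 mm above the bench.
- beaker_250: Bystander: glass beaker, 79 x 71 mm, 92 mm high, loose; origin at the centre of its underside.
- flask_100: Bystander: small conical glass flask, 64 mm across, 108 mm high, loose; origin at the centre of its underside.
Things that resemble listed ones, but are neither listed nor needed, are in the scene too. What is shaped like the short_1 but purple is not meant. Leave any red look-alike of the medium_2 alone.

How it is judged:
By the outcome, as a careful person would: the job done as asked, in the order asked, and still so for the second after the job is handed in, with the robot touching nothing.
It also fails if it takes over 90 s, if anything falls off the work surface, if the arm or the gripper's body presses on something with over 40 N, if the wrist force passes 120 N, or if a joint passes its speed limit or range.

ROBOT

A 7-joint arm with a two-finger parallel gripper is mounted at the origin on a cart in front of the work surface, level with it; the furniture and walls round the work are solid. World frame = base frame: x ahead of the robot, y to its left, z up, the work surface at z = 0. Lengths are in m, angles in degrees, forces in N, time in s.
With the tool pointing down it reaches from about 0.425 to 0.875 m from the base axis. Payload 4.7 kg.
Tool frame: the origin (TCP) lies midway between the tips of the shut fingers; the grasp point (between the pads) lies 19 mm behind it (env.grip_point_offset is the distance from the TCP to the grasp point, in m); z points along the fingers, y is the line along which they close (so a half turn about z gives the same grasp; the last joint's range is limited). The gripper opens to 87 mm and grips with 3 to 60 N. Pads are 19 mm wide; open, the fingers measure 117 mm over their backs; the gripper's body (75 mm by 190 mm) begins 51 mm behind the grasp point.
Start: joints at [-70.353, 18.392, -4.016, 83.108, 1.295, 78.541, -3.26], TCP at [0.21, 0.615, 0.223] pointing down, gripper open.
Joint ranges: [-163.93, 163.93], [-17.29, 119.83], [-79.2, 71.16], [3.27, 140.29], [-89.18, 269.18], [5.43, 117.66], [-154.24, 154.24]. Speed limits (degrees/s): [147.25, 147.25, 180, 180, 180, 180, 180].

INTERFACE

Orientations are given as [roll, pitch, yaw] about the fixed x, y, z axes, in that order (R = Rz(yaw) Ry(pitch) Rx(roll)).
In Python, from cell import env gives the robot as it stands.
- The arm moves only by the shell command python3 -m jog 'ROWS' [FORCE]. ROWS is JSON, a list of rows, each a list of 7 numbers: the shift along the tool's x, y, z in m, then the turn, a rotation vector about the tool's x, y, z in rad, then the finger opening in m, from 0 to 0.087. A call has 1 to 12 rows; each row shifts and turns the commanded pose from where the row before left it, along the tool's axes as they then stand; what a row does not reach is not made up. A row lasts 1/12 s, in which the tool goes at most 41.7 mm and 7.16 degrees, less where a joint would pass 70% of its speed; a pose out of reach is approached as far as the arm can. A call is refused whole if a number of a shift passes 0.0417 or a number of a turn 0.125, either way. A call with a gripper value outside its range is refused whole. The fingers move at their own pace and stop on an object; FORCE is the grip in N (left out, the last holds). Time passes only in rows, so rows that do not move let the fingers close. It gives the time, the measured TCP pose, the force, the opening and the grip force at its end, in the units of the state.
- env.get_obs(): the state, without advancing time (a new reading comes with each control period).
- env.read_camera(name): name is "scene" or "top" or "wrist"; returns the picture (384x512x3 uint8, blue, green, red); there is no depth.
- env.get_calibration(name): a dict with "fov_y" (degrees; the focal length in pixels is half the picture's height over the tangent of half this angle, whatever the lens; pixels are square), "cx", "cy" (the principal point, pixels), "k1" (the pictures are not rectified: a ray, as slopes to the right and down, at radius r is drawn at 1 + k1 r^2 times it, then the intrinsics apply), "pose" (4x4, takes a point from camera to world coordinates). Camera axes: x right, y up, looking along -z (the intrinsics and any distortion apply to the point x, -y, -z); pixel columns grow to the right and rows downward; lengths in m; the calibration is good to about 2 mm. A picture is of the moment at which its call begins: read the wrist's pose just before it. get_calibration takes no time and is no camera call; for the wrist camera it gives the pose at the moment of the call.
- env.sign_off(): hands the job in; it is judged then, once.
The state is a dict: "time_s": time; "qpos": joint angles; "joint_velocities": joint speeds; "effort": joint torques, N m; "tool_pos": TCP position; "tool_rot": TCP orientation; "force": force on the tool from outside, world axes, zero at the start; "wrist_torque": the same for the moment, N m; "grip_width": finger opening in m; "grasp_force": force on a finger pad.
Only numpy, scipy, OpenCV 4.12 (cv2) and the standard library are available. Lean on these libraries where they do the work, as an engineer would, in place of code of your own. Each camera call takes 0.05 s, during which the arm holds its last target. There are 200 camera calls.

## Working session

There is one attempt and no reset: what is moved stays moved. The work goes in short steps, Python scripts to look and compute and a shell command to move; the robot and the scene stay as the last step left them, time stands still between calls to the robot, and variables do not carry over. Pictures are saved under pics/ and viewed, at most 14 in all, crops included, and the job is handed in when it is done.

```bash
ls; mkdir -p pics
python3 - <<'E'
from cell import env
import cv2,numpy as np
for n in("scene","top"):
    im=env.read_camera(n); cv2.imwrite(f"pics/{n}0.png",cv2.resize(im,(800,600),interpolation=cv2.INTER_CUBIC)); cv2.imwrite(f"pics/{n}_raw.png",im)
    c=env.get_calibration(n);print(n,{k:(np.round(v,3).tolist() if k=='pose' else v) for k,v in c.items()})
o=env.get_obs();print(o)
E
```

```text
pics
scene {'fov_y': 48.716667602867886, 'cx': 249.2425299318977, 'cy': 188.9215669825402, 'k1': -0.10618623964609662, 'pose': [[-0.608, 0.498, -0.618, -0.27], [-0.794, -0.4, 0.458, 0.606], [-0.019, 0.769, 0.639, 0.901], [0.0, 0.0, 0.0, 1.0]]}
top {'fov_y': 49.83088981777866, 'cx': 251.79827228720544, 'cy': 197.6167882081332, 'k1': -0.14221923310988863, 'pose': [[-0.076, 0.975, -0.209, 0.234], [-0.997, -0.075, 0.014, 0.01], [-0.002, 0.209, 0.978, 1.626], [0.0, 0.0, 0.0, 1.0]]}
{'time_s': 0.1, 'qpos': array([-70.3534214 ,  18.43375049,  -4.01602216,  83.16630466,
         1.29232389,  78.54241812,  -3.26198488]), 'joint_velocities': array([-0.04358098, -0.09027508,  0.0085959 , -0.17160466,  0.01635684,
        0.07975286, -0.11298572]), 'effort': array([ 5.16318632e-04, -4.92573202e+01, -4.05496443e-01, -3.13395488e+01,
       -6.40736078e-02,  3.95450788e-02,  7.53091354e-05]), 'tool_pos': array([0.20975529, 0.61470502, 0.22159707]), 'tool_rot': array([-1.79902612e+02,  2.71176964e-03,  1.61160930e+02]), 'force': array([-0.07598247, -0.20192721,  0.06724599]), 'wrist_torque': array([ 0.02230428,  0.03007728, -0.01291145]), 'grasp_force': 0.0, 'grip_width': 0.08711153398352706}
```

View pics/scene0.png

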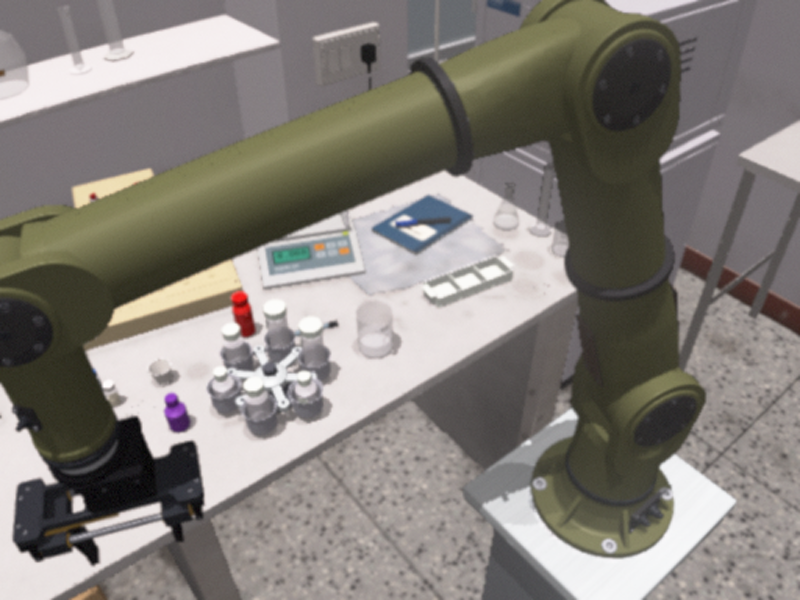

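View pics/top0.png

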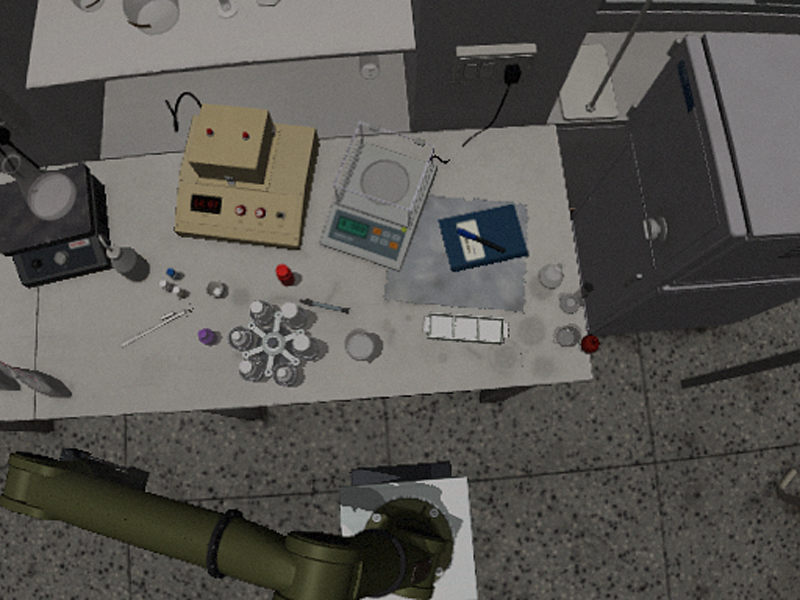

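The pictures show the rotor at top-view (273,343), the tray at (467,328), the beaker at (362,346), glassware (flask candidate) near (550,275). Look-alikes: the red medium at (284,273) and the purple short at (207,337). The six white-capped bottles in the rotor are the targets. Next: a close crop of those.

```bash
cat > h.py <<'E'
import numpy as np,cv2
from cell import env
def K(c):
    f=192/np.tan(np.radians(c['fov_y']/2)); return np.array([[f,0,c['cx']],[0,f,c['cy']],[0,0,1]]),np.array([c['k1'],0,0,0.])
def ray(n,uv,z,c=None):
    c=c or env.get_calibration(n); k,d=K(c); T=np.array(c['pose'])
    p=cv2.undistortPoints(np.array(uv,float).reshape(-1,1,2),k,d)[:,0]
    D=np.c_[p[:,0],-p[:,1],-np.ones(len(p))]@T[:3,:3].T
    z=np.broadcast_to(z,len(p)); return T[:3,3]+D*((z-T[2,3])/D[:,2])[:,None]
def proj(n,P,c=None):
    c=c or env.get_calibration(n); k,d=K(c); T=np.array(c['pose'])
    q=(np.atleast_2d(P)-T[:3,3])@T[:3,:3]; q=q*[1,-1,-1]
    return cv2.projectPoints(q,np.zeros(3),np.zeros(3),k,d)[0][:,0]
E
python3 - <<'E'
import cv2,numpy as np
a=cv2.imread('pics/top_raw.png')[185:255,138:240]
b=cv2.imread('pics/scene_raw.png')[182:282,120:270]
a=cv2.resize(a,(800,549),interpolation=cv2.INTER_CUBIC);b=cv2.resize(b,(800,533),interpolation=cv2.INTER_CUBIC)
cv2.imwrite('pics/a.png',a);cv2.imwrite('pics/b.png',b)
t=cv2.imread('pics/top_raw.png')[155:235,210:385];cv2.imwrite('pics/t.png',cv2.resize(t,(800,366),interpolation=cv2.INTER_CUBIC))
E
```

```text
(no output)
```

View pics/a.png

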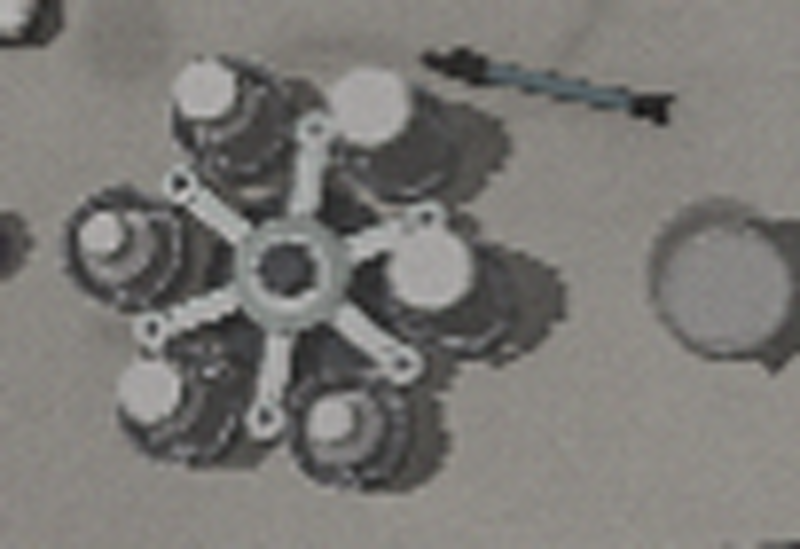

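View pics/b.png

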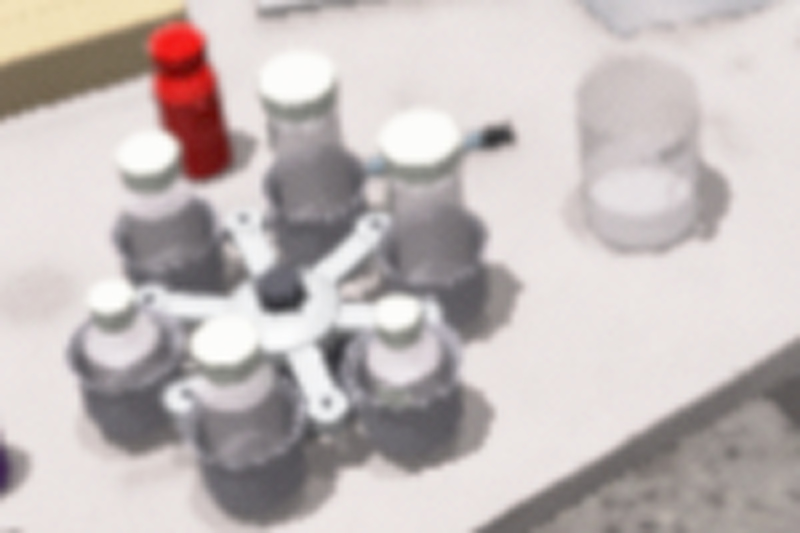

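View pics/t.png

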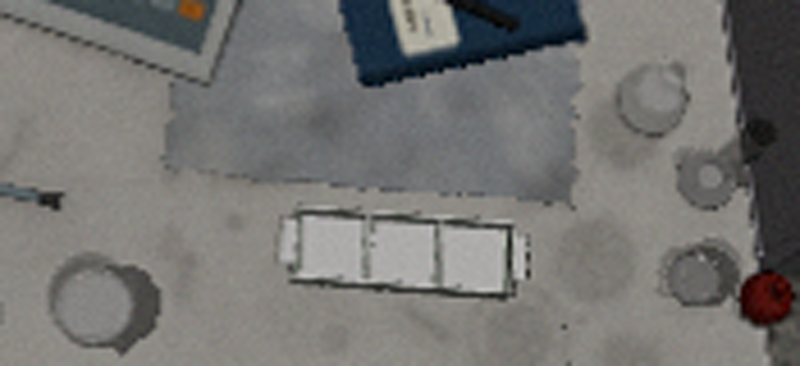

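The crops confirm the bottles. In top-crop pixels, clockwise: M (205,90), T (370,105), T (430,268), S (332,420), M (152,390), S (104,232), hub (288,268). The scene view shows the same order. The red and purple look-alikes stand outside the rotor.

Plan, with positions p0..p5 in that order: S p3→tray, M p4→p3, T p2→p4, S tray→p2.

```bash
cat > loc.py <<'E'
from h import *
from scipy.optimize import least_squares
top=np.array([[205,88],[370,105],[430,268],[332,420],[152,390],[104,232]])
sc=np.array([[150,153],[298,75],[422,135],[400,312],[225,338],[110,297]])
rw=lambda p,s,o:(np.array(p,float)+.5)/s-.5+o
pt=rw(top,800/102,[138,185]);ps=rw(sc,800/150,[120,182])
z=np.array([.114,.134,.134,.094,.114,.094])
A=ray('top',pt,z);B=ray('scene',ps,z)
print(np.round(np.c_[A[:,:2],B[:,:2]],4))
hub=ray('top',rw([[288,268]],800/102,[138,185]),.068);hb=ray('scene',rw([[283,285]],800/150,[120,182]),.068);print('hub',hub,hb)
def f(v,Q): 
    a=v[2]-np.radians(60)*np.arange(6); return (v[:2]+.084*np.c_[np.cos(a),np.sin(a)]-Q[:,:2]).ravel()
for Q in(A,B,(A+B)/2):
    r=least_squares(f,[*hub[0,:2],1.],args=(Q,));print('fit',r.x[:2],np.degrees(r.x[2]),np.abs(r.fun).max())
    if 1: a=r.x[2]-np.radians(60)*np.arange(6);C=r.x[:2]+.084*np.c_[np.cos(a),np.sin(a)]
print(C)
t=rw([[293,212],[515,225],[515,296],[292,282]],800/175,[210,155]);W=ray('top',t,.028);print('tray',W[:,:2],W.mean(0),np.linalg.norm(W-np.roll(W,1,0),axis=1))
print('beaker',ray('top',rw([[95,303]],800/175,[210,155]),.092))
print('reach',np.hypot(*C.T))
E
python3 loc.py
```

```text
[[0.5894 0.3197 0.5947 0.3182]
 [0.5704 0.2372 0.5785 0.2356]
 [0.4904 0.2124 0.4976 0.2094]
 [0.4276 0.2683 0.4343 0.2668]
 [0.4453 0.35   0.4541 0.3501]
 [0.5266 0.3755 0.533  0.376 ]]
hub [[0.5069614  0.29107556 0.068     ]] [[0.51072557 0.2934109  0.068     ]]
fit [0.5083065  0.29384159] 17.69298034987415 0.0011067116626317652
fit [0.51534658 0.29269291] 17.718430979545328 0.001276886854731596
fit [0.51182654 0.29326725] 17.70573688182248 0.0008969780974986685
[[0.59184755 0.31881404]
 [0.57396121 0.23674042]
 [0.4939402  0.21119363]
 [0.43180553 0.26772046]
 [0.44969187 0.34979408]
 [0.52971287 0.37534087]]
tray [[ 0.55511288 -0.09737592]
 [ 0.52887566 -0.28821029]
 [ 0.46705991 -0.28135796]
 [ 0.49416056 -0.09120277]] [ 0.51130225 -0.18953673  0.028     ] [0.06126412 0.19262956 0.06219439 0.19207666]
beaker [[0.47870929 0.07562451 0.092     ]]
reach [0.67225435 0.62086834 0.53719612 0.50806522 0.56971807 0.64921221]
```

```bash
cat >> h.py <<'E'
def goto(x,y,z,yaw):
    o=env.get_obs(); p=o['tool_pos']; r,pi,ps=o['tool_rot']; a=np.radians(ps)
    d=np.array([x,y,z])-p; e=(yaw-ps+180)%360-180
    print('t%.2f at'%o['time_s'],np.round(p,4),np.round(o['tool_rot'],2),'q7 %.0f'%o['qpos'][6],'F',np.round(o['force'],1),'w %.4f g %.1f'%(o['grip_width'],o['grasp_force']))
    print(' tool shift mm x %.1f y %.1f z %.1f  then turn z %.4f rad; roll err %.2f'%(1e3*(d[0]*np.cos(a)+d[1]*np.sin(a)),1e3*(d[0]*np.sin(a)-d[1]*np.cos(a)),-1e3*d[2],-np.radians(e),(r%360)-180))
E
python3 -m jog '[[-0.029,-0.0234,0,0,0,0,0.087],[-0.029,-0.0234,0,0,0,0,0.087],[-0.029,-0.0234,0,0,0,0,0.087],[-0.029,-0.0234,0,0,0,0,0.087],[-0.029,-0.0234,0,0,0,0,0.087],[-0.029,-0.0234,0,0,0,0,0.087],[-0.029,-0.0234,0,0,0,0,0.087],[-0.029,-0.0234,0,0,0,0,0.087],[-0.029,-0.0234,0,0,0,0,0.087],[-0.029,-0.0234,0,0,0,0,0.087],[-0.029,-0.0234,0,0,0,0,0.06]]'
python3 -m jog '[[0,0,0,0,0,0.1163,0.06],[0,0,0,0,0,0.1163,0.06],[0,0,0,0,0,0.1163,0.06],[0,0,0,0,0,0.1163,0.06],[0,0,0,0,0,0.1163,0.06],[0,0,0,0,0,0.1163,0.06],[0,0,0,0,0,0.1163,0.06],[0,0,0,0,0,0.1163,0.06],[0,0,0,0,0,0,0.06],[0,0,0,0,0,0,0.06]]'
python3 - <<'E'
from h import *
goto(.4318,.2677,.2,107.7)
c=env.get_calibration('wrist');im=env.read_camera('wrist');cv2.imwrite('pics/w1.png',cv2.resize(im,(800,600)))
np.save('w1.npy',c['pose']);print({k:v for k,v in c.items() if k!='pose'},np.round(c['pose'],3))
E
```

```text
time_s: 1.02
tool_pos: [0.4291, 0.2667, 0.2223]
tool_rot: [-180.0, -0.0, 161.2]
force: [1.0, 0.5, -0.2]
grip_width: 0.085
grasp_force: 0.0
time_s: 1.85
tool_pos: [0.4285, 0.2684, 0.2223]
tool_rot: [-180.0, 0.0, 108.0]
force: [-0.0, -0.7, -0.9]
grip_width: 0.0601
grasp_force: 0.0
t1.85 at [0.4285 0.2684 0.2223] [-1.7997e+02  1.0000e-02  1.0804e+02] q7 -17 F [-0.  -0.7 -0.9] w 0.0601 g 0.0
 tool shift mm x -1.7 y 2.9 z 22.3  then turn z 0.0059 rad; roll err 0.03
{'fov_y': 70.23368425538234, 'cx': 259.3700345517654, 'cy': 194.80548453118442, 'k1': -0.03570897082218882} [[ 0.951 -0.297 -0.089  0.406]
 [ 0.31   0.911  0.272  0.343]
 [-0.    -0.286  0.958  0.384]
 [ 0.     0.     0.     1.   ]]
```

View pics/w1.png

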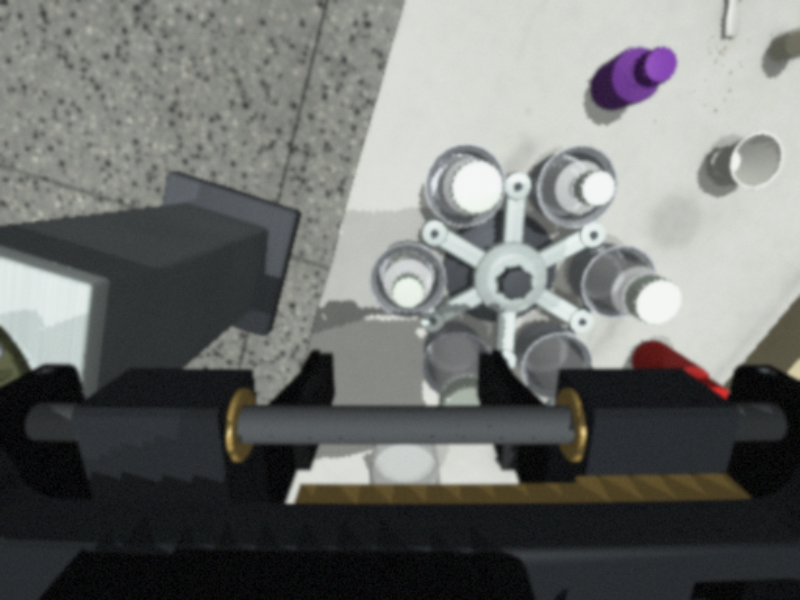

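The wrist view shows p3 S cap at (408,290), p4 M (473,186), p5 S (597,187), p0 M (657,300) and the hub nut at (515,283).

Run:
```python
from h import *
c=env.get_calibration('wrist');c['pose']=np.load('w1.npy')
px=(np.array([[408,290],[473,186],[597,187],[657,300],[515,283]])+.5)*.64-.5
print(ray('wrist',px,[.094,.114,.094,.114,.068],c)[:,:2].round(4))
# rim circle centres: p3 (409,278), p4 (465,187), p5(576,186),p0(618,283)
px=(np.array([[409,277],[465,186],[576,186],[618,283],[513,278]])+.5)*.64-.5
print(ray('wrist',px,[.058]*5,c)[:,:2].round(4))
```

```text
[[0.4307 0.2717]
 [0.4463 0.3515]
 [0.5276 0.3775]
 [0.589  0.3217]
 [0.5089 0.2959]]
[[0.4312 0.2731]
 [0.4491 0.3514]
 [0.5275 0.3774]
 [0.5903 0.32  ]
 [0.5091 0.2977]]
```

```bash
python3 -m jog '[[0,0.002,0.02,0,0,0.006,0.06],[0,0,0.035,0,0,0,0.06],[0,0,0.035,0,0,0,0.06],[0,0,0.03,0,0,0,0.06],[0,0,0.02,0,0,0,0.06],[0,0,0.011,0,0,0,0.06],[0,0,0,0,0,0,0.06],[0,0,0,0,0,0,0.06],[0,0,0,0,0,0,0.0],[0,0,0,0,0,0,0.0],[0,0,0,0,0,0,0.0],[0,0,0,0,0,0,0.0]]' 20
python3 -m jog '[[0,0,0,0,0,0,0.0],[0,0,0,0,0,0,0.0],[0,0,0,0,0,0,0.0]]' 20
python3 -c "
from h import *
goto(.4305,.2690,.071,107.7)"
```

```text
time_s: 2.9
tool_pos: [0.4312, 0.2697, 0.0726]
tool_rot: [179.9, -0.0, 107.5]
force: [-0.7, 0.7, 0.8]
grip_width: 0.041
grasp_force: 0.0
time_s: 3.15
tool_pos: [0.4307, 0.2692, 0.0717]
tool_rot: [180.0, -0.0, 107.5]
force: [0.4, -0.6, 0.1]
grip_width: 0.0213
grasp_force: 19.7
t3.15 at [0.4307 0.2692 0.0717] [ 1.7998e+02 -1.0000e-02  1.0751e+02] q7 -16 F [ 0.4 -0.6  0.1] w 0.0213 g 19.7
 tool shift mm x -0.2 y -0.2 z 0.7  then turn z -0.0032 rad; roll err -0.02
```

```bash
python3 -m jog '[[0,0,-0.015,0,0,0,0.0],[0,0,-0.03,0,0,0,0.0],[0,0,-0.035,0,0,0,0.0],[0,0,-0.03,0,0,0,0.0],[0,0,0,0,0,0,0.0]]'
python3 -m jog '[[-0.018,-0.0014,0,0,0,0,0],[-0.037,-0.0029,0,0,0,0,0],[-0.037,-0.0029,0,0,0,0,0],[-0.037,-0.0029,0,0,0,0,0],[-0.037,-0.0029,0,0,0,0,0],[-0.037,-0.0029,0,0,0,0,0],[-0.037,-0.0029,0,0,0,0,0],[-0.037,-0.0029,0,0,0,0,0],[-0.037,-0.0029,0,0,0,0,0],[-0.037,-0.0029,0,0,0,0,0],[-0.037,-0.0029,0,0,0,0,0],[-0.018,-0.0015,0,0,0,0,0]]'
python3 -m jog '[[0,0,0,0,0,0,0],[0,0,0,0,0,0,0]]'
python3 -c "
from h import *
goto(.5225,-.1275,.0575,107.5)
im=env.read_camera('top')[120:260,190:350];cv2.imwrite('pics/t2.png',cv2.resize(im,(686,600)))"
```

```text
time_s: 3.57
tool_pos: [0.4339, 0.2714, 0.1881]
tool_rot: [179.4, -0.2, 107.5]
force: [1.3, 0.6, 0.1]
grip_width: 0.0214
grasp_force: 20.0
time_s: 4.57
tool_pos: [0.5221, -0.1333, 0.1815]
tool_rot: [-180.0, 0.2, 107.2]
force: [-0.4, -0.1, -0.0]
grip_width: 0.0213
grasp_force: 20.0
time_s: 4.73
tool_pos: [0.5219, -0.1287, 0.181]
tool_rot: [-179.9, -0.0, 107.3]
force: [-0.8, 0.3, -0.5]
grip_width: 0.0213
grasp_force: 20.0
t4.73 at [ 0.5219 -0.1287  0.181 ] [-1.7994e+02 -1.0000e-02  1.0735e+02] q7 32 F [-0.8  0.3 -0.5] w 0.0213 g 20.0
 tool shift mm x 1.0 y 0.9 z 123.5  then turn z -0.0027 rad; roll err 0.06
```

View pics/t2.png

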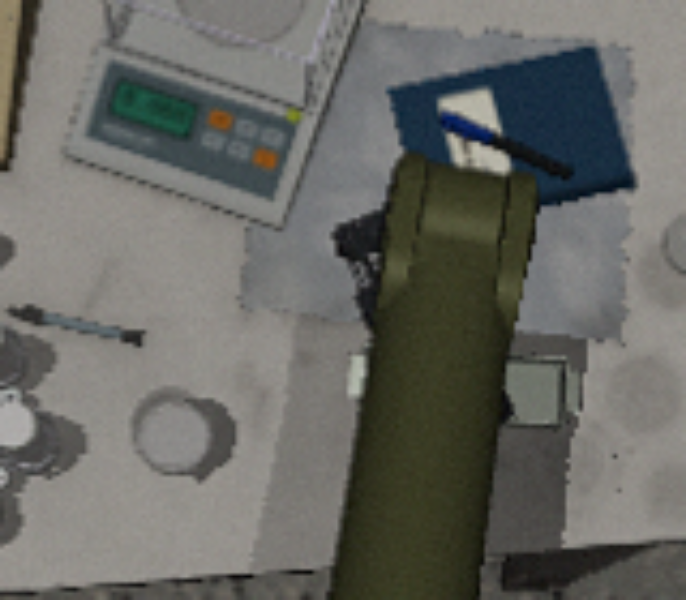

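The arm hides the pocket, but the tray ends (355,375) and (575,385) agree with the estimate, and nothing tall lies under the gripper. I'll lower now.

```bash
python3 -m jog '[[0.001,0.001,0.015,0,0,0,0],[0,0,0.03,0,0,0,0],[0,0,0.03,0,0,0,0],[0,0,0.02,0,0,0,0],[0,0,0.012,0,0,0,0],[0,0,0.008,0,0,0,0],[0,0,0.004,0,0,0,0],[0,0,0,0,0,0,0],[0,0,0,0,0,0,0],[0,0,0,0,0,0,0]]'
python3 -c "
from h import *
goto(.5225,-.1275,.0575,107.5)"
```

```text
time_s: 5.62
tool_pos: [0.5241, -0.1264, 0.0638]
tool_rot: [179.9, 0.0, 107.5]
force: [0.5, -0.1, -0.3]
grip_width: 0.0212
grasp_force: 20.0
t5.62 at [ 0.5241 -0.1264  0.0638] [1.7987e+02 3.0000e-02 1.0752e+02] q7 37 F [ 0.5 -0.1 -0.3] w 0.0212 g 20.0
 tool shift mm x -0.6 y -1.8 z 6.3  then turn z 0.0003 rad; roll err -0.13
```

```bash
python3 -m jog '[[0,0,0.003,0,0,0,0],[0,0,0.002,0,0,0,0],[0,0,0,0,0,0,0],[0,0,0,0,0,0,0],[0,0,0,0,0,0,0]]'
python3 -m jog '[[0,0,0,0,0,0,0.03],[0,0,0,0,0,0,0.045],[0,0,0,0,0,0,0.06],[0,0,0,0,0,0,0.06],[0,0,0,0,0,0,0.06],[0,0,-0.015,0,0,0,0.06],[0,0,-0.03,0,0,0,0.06],[0,0,-0.03,0,0,0,0.06],[0,0,-0.04,0,0,0,0.06],[0,0,-0.03,0,0,0,0.06],[0,0,0,0,0,0,0.06]]'
python3 -c "
from h import *
goto(.4484,.3510,.21,47.7)
c=env.get_calibration('wrist');im=env.read_camera('wrist');cv2.imwrite('pics/w2.png',cv2.resize(im,(640,480)))"
```

```text
time_s: 6.03
tool_pos: [0.523, -0.1264, 0.0576]
tool_rot: [180.0, -0.0, 107.5]
force: [-0.0, 0.1, -0.1]
grip_width: 0.0213
grasp_force: 20.0
time_s: 6.95
tool_pos: [0.5268, -0.1274, 0.2094]
tool_rot: [179.4, 0.2, 107.5]
force: [0.6, -0.0, 0.5]
grip_width: 0.0599
grasp_force: 0.0
t6.95 at [ 0.5268 -0.1274  0.2094] [179.37   0.21 107.49] q7 31 F [ 0.6 -0.   0.5] w 0.0599 g 0.0
 tool shift mm x 479.8 y 69.0 z -0.6  then turn z 1.0436 rad; roll err -0.63
```

View pics/w2.png

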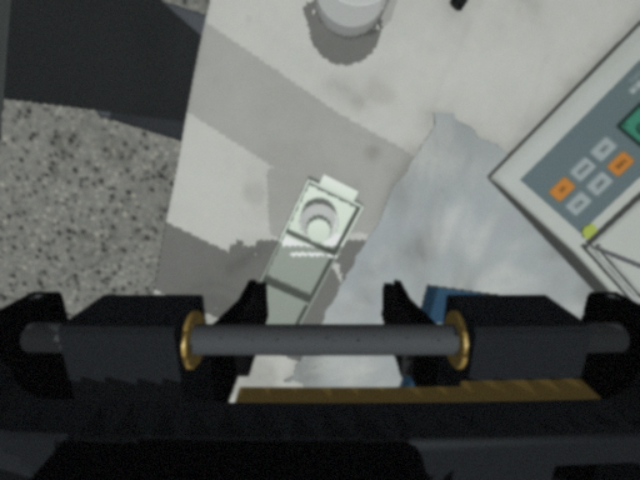

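The short bottle stands in the tray's end pocket at (318,220). Next is the medium at p4. The same yaw is clear there.

```bash
python3 -m jog '[[0.039,0.0057,0,0,0,0,0.06],[0.04,0.0057,0,0,0,0,0.06],[0.041,0.0058,0,0,0,0,0.06],[0.041,0.0058,0,0,0,0,0.06],[0.041,0.0058,0,0,0,0,0.06],[0.041,0.0058,0,0,0,0,0.06],[0.041,0.0058,0,0,0,0,0.06],[0.041,0.0058,0,0,0,0,0.06],[0.041,0.0058,0,0,0,0,0.06],[0.04,0.0057,0,0,0,0,0.06],[0.04,0.0057,0,0,0,0,0.06],[0.034,0.0057,0,0,0,0,0.06]]'
python3 -m jog '[[0,0,0,0,0,0,0.06],[0,0,0,0,0,0,0.06]]'
python3 -c "
from h import *
goto(.4484,.3510,.088,107.7)"
```

```text
time_s: 8.0
tool_pos: [0.4424, 0.3548, 0.2008]
tool_rot: [-179.9, -0.0, 107.6]
force: [0.6, 0.1, -0.1]
grip_width: 0.0602
grasp_force: 0.0
time_s: 8.17
tool_pos: [0.4425, 0.3541, 0.2004]
tool_rot: [-179.8, 0.1, 107.8]
force: [0.2, -0.4, 0.3]
grip_width: 0.0598
grasp_force: 0.0
t8.17 at [0.4425 0.3541 0.2004] [-1.7982e+02  7.0000e-02  1.0780e+02] q7 -22 F [ 0.2 -0.4  0.3] w 0.0598 g 0.0
 tool shift mm x -4.8 y 4.7 z 112.4  then turn z 0.0018 rad; roll err 0.18
```

```bash
python3 -m jog '[[-0.005,0.005,0.01,0,0,0,0.06],[0,0,0.03,0,0,0,0.06],[0,0,0.03,0,0,0,0.06],[0,0,0.025,0,0,0,0.06],[0,0,0.012,0,0,0,0.06],[0,0,0.005,0,0,0,0.06],[0,0,0,0,0,0,0.06],[0,0,0,0,0,0,0.06],[0,0,0,0,0,0,0.0],[0,0,0,0,0,0,0.0],[0,0,0,0,0,0,0.0],[0,0,0,0,0,0,0.0]]' 20
python3 -m jog '[[0,0,0,0,0,0,0.0],[0,0,0,0,0,0,0.0]]' 20
python3 -c "
from h import *
goto(.4484,.3510,.088,107.7)"
```

```text
time_s: 9.17
tool_pos: [0.4511, 0.3494, 0.0914]
tool_rot: [179.9, -0.0, 107.5]
force: [-0.1, 0.7, 0.4]
grip_width: 0.0413
grasp_force: 0.0
time_s: 9.33
tool_pos: [0.4508, 0.3491, 0.0909]
tool_rot: [180.0, -0.0, 107.5]
force: [0.0, -0.8, 1.4]
grip_width: 0.0306
grasp_force: 19.9
t9.33 at [0.4508 0.3491 0.0909] [ 1.7998e+02 -1.0000e-02  1.0752e+02] q7 -20 F [ 0.  -0.8  1.4] w 0.0306 g 19.9
 tool shift mm x 2.5 y -1.7 z 2.9  then turn z -0.0031 rad; roll err -0.02
```

```bash
python3 -m jog '[[0,0,-0.015,0,0,0,0.0],[0,0,-0.025,0,0,0,0.0],[0,0,-0.02,0,0,0,0.0],[0,0,-0.01,0,0,0,0.0],[0,0,0,0,0,0,0],[-0.015,-0.009,0,0,0,0,0],[-0.022,-0.013,0,0,0,0,0],[-0.022,-0.013,0,0,0,0,0],[-0.0126,-0.0078,0,0,0,0,0],[0,0,0,0,0,0,0],[0,0,0,0,0,0,0],[0,0,0,0,0,0,0]]'
python3 -c "
from h import *
goto(.4315,.268,.0909,107.7)"
```

```text
time_s: 10.33
tool_pos: [0.4314, 0.2689, 0.1603]
tool_rot: [180.0, -0.0, 107.6]
force: [0.6, -0.0, 0.1]
grip_width: 0.0304
grasp_force: 20.0
t10.33 at [0.4314 0.2689 0.1603] [ 1.7999e+02 -4.0000e-02  1.0756e+02] q7 -17 F [ 0.6 -0.   0.1] w 0.0304 g 20.0
 tool shift mm x -0.9 y -0.1 z 69.4  then turn z -0.0024 rad; roll err -0.01
```

```bash
python3 -m jog '[[0,0,0.01,0,0,0,0.0],[0,0,0.015,0,0,0,0.0],[0,0,0.015,0,0,0,0.0],[0,0,0.015,0,0,0,0.0],[0,0,0.007,0,0,0,0],[0,0,0.004,0,0,0,0],[0,0,0,0,0,0,0],[0,0,0,0,0,0,0],[0,0,0,0,0,0,0]]'
python3 -c "
from h import *
goto(.4315,.268,.0909,107.7)"
```

```text
time_s: 11.08
tool_pos: [0.4321, 0.2683, 0.0953]
tool_rot: [179.9, -0.0, 107.5]
force: [1.1, -0.4, -0.6]
grip_width: 0.03
grasp_force: 20.0
t11.08 at [0.4321 0.2683 0.0953] [ 1.7991e+02 -3.0000e-02  1.0752e+02] q7 -16 F [ 1.1 -0.4 -0.6] w 0.0300 g 20.0
 tool shift mm x -0.2 y -0.6 z 4.4  then turn z -0.0031 rad; roll err -0.09
```

```bash
python3 -m jog '[[0,0,0.0025,0,0,0,0.0],[0,0,0.0015,0,0,0,0.0],[0,0,0,0,0,0,0],[0,0,0,0,0,0,0],[0,0,0,0,0,0,0]]'
python3 -m jog '[[0,0,0,0,0,0,0.035],[0,0,0,0,0,0,0.05],[0,0,0,0,0,0,0.06],[0,0,0,0,0,0,0.06],[0,0,0,0,0,0,0.06],[0,0,-0.015,0,0,0,0.06],[0,0,-0.025,0,0,0,0.06],[0,0,-0.03,0,0,0,0.06],[0,0,-0.02,0,0,0,0.06],[0,0,0,0,0,0,0.06],[0,0,0,0,0,0,0.06]]'
python3 -c "
from h import *
goto(.4926,.2124,.108,107.7)"
```

```text
time_s: 11.5
tool_pos: [0.4318, 0.2679, 0.0909]
tool_rot: [180.0, -0.0, 107.5]
force: [0.8, 1.2, 0.2]
grip_width: 0.0305
grasp_force: 19.9
time_s: 12.42
tool_pos: [0.4322, 0.2683, 0.1817]
tool_rot: [179.9, -0.1, 107.5]
force: [-0.5, 0.5, -1.1]
grip_width: 0.0599
grasp_force: 0.0
t12.42 at [0.4322 0.2683 0.1817] [ 1.7985e+02 -6.0000e-02  1.0751e+02] q7 -17 F [-0.5  0.5 -1.1] w 0.0599 g 0.0
 tool shift mm x -71.5 y 40.8 z 73.7  then turn z -0.0033 rad; roll err -0.15
```

```bash
python3 -m jog '[[-0.015,0.009,0,0,0,0,0.064],[-0.022,0.0125,0,0,0,0,0.064],[-0.022,0.0125,0,0,0,0,0.064],[-0.0125,0.0068,0,0,0,0,0.064],[0,0,0,0,0,0,0.064],[0,0,0,0,0,0,0.064],[0,0,0.015,0,0,0,0.064],[0,0,0.02,0,0,0,0.064],[0,0,0.02,0,0,0,0.064],[0,0,0.01,0,0,0,0.064],[0,0,0.006,0,0,0,0.064],[0,0,0,0,0,0,0.064]]'
python3 -c "
from h import *
goto(.4926,.2124,.109,107.7)"
```

```text
time_s: 13.42
tool_pos: [0.4904, 0.2122, 0.1081]
tool_rot: [-179.8, 0.0, 107.6]
force: [-0.3, -0.1, 0.4]
grip_width: 0.0639
grasp_force: 0.0
t13.42 at [0.4904 0.2122 0.1081] [-1.7984e+02  2.0000e-02  1.0759e+02] q7 -6 F [-0.3 -0.1  0.4] w 0.0639 g 0.0
 tool shift mm x -0.5 y 2.2 z -0.9  then turn z -0.0019 rad; roll err 0.16
```

```bash
python3 -m jog '[[0,0.001,0,0,0,0,0.05],[0,0,0,0,0,0,0.0],[0,0,0,0,0,0,0],[0,0,0,0,0,0,0],[0,0,0,0,0,0,0]]' 20
python3 -c "
from h import *
goto(.4926,.2124,.109,107.7)"
```

```text
time_s: 13.83
tool_pos: [0.4932, 0.2123, 0.1102]
tool_rot: [179.9, -0.0, 107.5]
force: [-0.6, -0.5, 2.2]
grip_width: 0.0394
grasp_force: 20.0
t13.83 at [0.4932 0.2123 0.1102] [ 1.7994e+02 -2.0000e-02  1.0750e+02] q7 -6 F [-0.6 -0.5  2.2] w 0.0394 g 20.0
 tool shift mm x 0.2 y -0.6 z 1.2  then turn z -0.0034 rad; roll err -0.06
```

```bash
python3 -m jog '[[0,0,-0.015,0,0,0,0.0],[0,0,-0.03,0,0,0,0.0],[0,0,-0.035,0,0,0,0.0],[0,0,-0.025,0,0,0,0.0],[0,0,-0.01,0,0,0,0],[0.015,0,0,0,0,0,0],[0.03,0,0,0,0,0,0],[0.035,0,0,0,0,0,0],[0.035,0,0,0,0,0,0],[0.03,-0.0005,0,0,0,0,0],[0,0,0,0,0,0,0],[0,0,0,0,0,0,0]]'
python3 -m jog '[[0,0,0,0,0,0,0]]'
python3 -c "
from h import *
goto(.449,.3505,.1102,107.7)"
```

```text
time_s: 14.83
tool_pos: [0.447, 0.3521, 0.2234]
tool_rot: [-179.9, 0.0, 107.8]
force: [0.4, -0.8, -0.4]
grip_width: 0.0392
grasp_force: 20.0
time_s: 14.92
tool_pos: [0.4489, 0.3493, 0.2238]
tool_rot: [-179.9, 0.1, 107.5]
force: [-1.0, 0.2, -0.1]
grip_width: 0.0395
grasp_force: 20.0
t14.92 at [0.4489 0.3493 0.2238] [-1.7995e+02  9.0000e-02  1.0748e+02] q7 -22 F [-1.   0.2 -0.1] w 0.0395 g 20.0
 tool shift mm x 1.2 y 0.4 z 113.6  then turn z -0.0038 rad; roll err 0.05
```

```bash
python3 -m jog '[[0.001,0,0.015,0,0,0,0.0],[0,0,0.03,0,0,0,0.0],[0,0,0.015,0,0,0,0.0],[0,0,0.015,0,0,0,0.0],[0,0,0.015,0,0,0,0],[0,0,0.01,0,0,0,0],[0,0,0.006,0,0,0,0],[0,0,0.003,0,0,0,0],[0,0,0,0,0,0,0],[0,0,0,0,0,0,0],[0,0,0,0,0,0,0]]'
python3 -c "
from h import *
goto(.449,.3505,.1102,107.7)"
```

```text
time_s: 15.83
tool_pos: [0.449, 0.3516, 0.1165]
tool_rot: [179.9, -0.0, 107.5]
force: [-0.4, -0.1, -1.1]
grip_width: 0.0396
grasp_force: 20.0
t15.83 at [0.449  0.3516 0.1165] [ 1.7991e+02 -4.0000e-02  1.0750e+02] q7 -21 F [-0.4 -0.1 -1.1] w 0.0396 g 20.0
 tool shift mm x -1.1 y -0.4 z 6.3  then turn z -0.0034 rad; roll err -0.09
```

```bash
python3 -m jog '[[0,0,0.003,0,0,0,0.0],[0,0,0.002,0,0,0,0.0],[0,0,0.0005,0,0,0,0],[0,0,0,0,0,0,0],[0,0,0,0,0,0,0],[0,0,0,0,0,0,0]]'
python3 -m jog '[[0,0,0,0,0,0,0.044],[0,0,0,0,0,0,0.055],[0,0,0,0,0,0,0.06],[0,0,0,0,0,0,0.06],[0,0,-0.015,0,0,0,0.06],[0,0,-0.025,0,0,0,0.06],[0,0,-0.03,0,0,0,0.06],[0,0,-0.02,0,0,0,0.06],[0,0,0,0,0,0,0.06],[0,0,0,0,0,0,0.06]]'
python3 -c "
from h import *
goto(.523,-.1264,.2,107.5)"
```

```text
time_s: 16.33
tool_pos: [0.4485, 0.3514, 0.1103]
tool_rot: [180.0, -0.0, 107.5]
force: [-0.4, 0.3, 0.5]
grip_width: 0.0391
grasp_force: 20.0
time_s: 17.17
tool_pos: [0.4491, 0.3518, 0.2013]
tool_rot: [179.9, -0.1, 107.5]
force: [-0.6, -1.0, -0.6]
grip_width: 0.0597
grasp_force: 0.0
t17.17 at [0.4491 0.3518 0.2013] [ 1.7985e+02 -7.0000e-02  1.0751e+02] q7 -22 F [-0.6 -1.  -0.6] w 0.0597 g 0.0
 tool shift mm x -478.2 y -73.4 z 1.3  then turn z 0.0002 rad; roll err -0.15
```

```bash
python3 -m jog '[[-0.036,-0.006,0,0,0,0,0.06],[-0.041,-0.0062,0,0,0,0,0.06],[-0.041,-0.0062,0,0,0,0,0.06],[-0.041,-0.0062,0,0,0,0,0.06],[-0.041,-0.0062,0,0,0,0,0.06],[-0.041,-0.0062,0,0,0,0,0.06],[-0.041,-0.0062,0,0,0,0,0.06],[-0.041,-0.0062,0,0,0,0,0.06],[-0.041,-0.0062,0,0,0,0,0.06],[-0.041,-0.0062,0,0,0,0,0.06],[-0.041,-0.0062,0,0,0,0,0.06],[-0.032,-0.0054,0,0,0,0,0.06]]'
python3 -m jog '[[0,0,0,0,0,0,0.06],[0,0,0,0,0,0,0.06]]'
python3 -c "
from h import *
goto(.523,-.1264,.057,107.5)"
```

```text
time_s: 18.17
tool_pos: [0.5211, -0.1303, 0.1988]
tool_rot: [-179.9, 0.0, 107.4]
force: [0.1, 0.0, 0.2]
grip_width: 0.0601
grasp_force: 0.0
time_s: 18.33
tool_pos: [0.5211, -0.129, 0.1986]
tool_rot: [-179.8, -0.0, 107.2]
force: [0.4, 0.3, 0.1]
grip_width: 0.0599
grasp_force: 0.0
t18.33 at [ 0.5211 -0.129   0.1986] [-1.7984e+02 -1.0000e-02  1.0722e+02] q7 32 F [0.4 0.3 0.1] w 0.0599 g 0.0
 tool shift mm x 1.9 y 2.6 z 141.6  then turn z -0.0049 rad; roll err 0.16
```

```bash
python3 -m jog '[[0.001,0.001,0.02,0,0,0,0.06],[0,0,0.035,0,0,0,0.06],[0,0,0.035,0,0,0,0.06],[0,0,0.025,0,0,0,0.06],[0,0,0.015,0,0,0,0.06],[0,0,0.009,0,0,0,0.06],[0,0,0,0,0,0,0.06],[0,0,0,0,0,0,0.06],[0,0,0,0,0,0,0.0],[0,0,0,0,0,0,0.0],[0,0,0,0,0,0,0.0],[0,0,0,0,0,0,0.0]]' 20
python3 -m jog '[[0,0,0,0,0,0,0.0],[0,0,0,0,0,0,0.0],[0,0,0,0,0,0,0]]' 20
python3 -c "
from h import *
goto(.523,-.1264,.057,107.5)"
```

```text
time_s: 19.33
tool_pos: [0.5235, -0.1254, 0.0619]
tool_rot: [179.9, 0.0, 107.5]
force: [0.2, -0.1, -0.4]
grip_width: 0.0408
grasp_force: 0.0
time_s: 19.58
tool_pos: [0.523, -0.1254, 0.0612]
tool_rot: [180.0, -0.0, 107.5]
force: [-0.1, -0.1, -0.7]
grip_width: 0.0212
grasp_force: 19.8
t19.58 at [ 0.523  -0.1254  0.0612] [179.99  -0.   107.51] q7 37 F [-0.1 -0.1 -0.7] w 0.0212 g 19.8
 tool shift mm x -0.9 y -0.3 z 4.2  then turn z 0.0001 rad; roll err -0.01
```

The grip is too near the cap's top. I'll open, go 5 mm lower and regrip.

```bash
python3 -m jog '[[0,0,0,0,0,0,0.035],[0,0,0,0,0,0,0.035],[0,0,0.005,0,0,0,0.035],[0,0,0,0,0,0,0.035],[0,0,0,0,0,0,0.035],[0,0,0,0,0,0,0.0],[0,0,0,0,0,0,0.0],[0,0,0,0,0,0,0.0],[0,0,0,0,0,0,0.0]]' 20
python3 -c "
from h import *
goto(.523,-.1264,.057,107.5)"
```

```text
time_s: 20.33
tool_pos: [0.523, -0.1254, 0.0561]
tool_rot: [180.0, -0.0, 107.5]
force: [-0.2, -0.5, -0.4]
grip_width: 0.0215
grasp_force: 20.0
t20.33 at [ 0.523  -0.1254  0.0561] [179.99  -0.   107.51] q7 37 F [-0.2 -0.5 -0.4] w 0.0215 g 20.0
 tool shift mm x -0.9 y -0.3 z -0.9  then turn z 0.0002 rad; roll err -0.01
```

```bash
python3 -m jog '[[0,0,-0.015,0,0,0,0.0],[0,0,-0.03,0,0,0,0.0],[0,0,-0.035,0,0,0,0.0],[0,0,-0.035,0,0,0,0.0],[0,0,-0.02,0,0,0,0.0],[0,0,0,0,0,0,0]]'
python3 -m jog '[[0.02,0.0044,0,0,0,0,0],[0.037,0.0081,0,0,0,0,0],[0.037,0.0081,0,0,0,0,0],[0.037,0.0081,0,0,0,0,0],[0.037,0.0081,0,0,0,0,0],[0.037,0.0081,0,0,0,0,0],[0.037,0.0081,0,0,0,0,0],[0.037,0.0081,0,0,0,0,0],[0.035,0.0079,0,0,0,0,0],[0.0173,0.0039,0,0,0,0,0],[0,0,0,0,0,0,0]]'
python3 -m jog '[[0,0,0,0,0,-0.08,0],[0,0,0,0,0,-0.12,0],[0,0,0,0,0,-0.12,0],[0,0,0,0,0,-0.12,0],[0,0,0,0,0,-0.12,0],[0,0,0,0,0,-0.12,0],[0,0,0,0,0,-0.12,0],[0,0,0,0,0,-0.12,0],[0,0,0,0,0,-0.13,0],[0,0,0,0,0,0,0],[0,0,0,0,0,0,0]]'
python3 -c "
from h import *
goto(.4926,.2124,.0711,167.7)"
```

```text
time_s: 20.83
tool_pos: [0.526, -0.1262, 0.1963]
tool_rot: [179.5, 0.2, 107.5]
force: [0.1, -1.0, -0.1]
grip_width: 0.0215
grasp_force: 20.0
time_s: 21.75
tool_pos: [0.4906, 0.2184, 0.1897]
tool_rot: [-179.9, -0.1, 108.0]
force: [-0.6, 1.0, -1.0]
grip_width: 0.021
grasp_force: 20.0
t21.75 at [0.4906 0.2184 0.1897] [-1.7991e+02 -1.0000e-01  1.0800e+02] q7 -7 F [-0.6  1.  -1. ] w 0.0210 g 20.0
 tool shift mm x -6.3 y 0.1 z 118.6  then turn z -1.0420 rad; roll err 0.09out of range: a turn must lie within [-0.125, 0.125]
```

```bash
python3 -m jog '[[0,0,0,0,0,-0.08,0],[0,0,0,0,0,-0.12,0],[0,0,0,0,0,-0.12,0],[0,0,0,0,0,-0.12,0],[0,0,0,0,0,-0.12,0],[0,0,0,0,0,-0.12,0],[0,0,0,0,0,-0.12,0],[0,0,0,0,0,-0.12,0],[0,0,0,0,0,-0.12,0],[0,0,0,0,0,-0.01,0],[0,0,0,0,0,0,0],[0,0,0,0,0,0,0]]'
python3 - <<'E'
from h import *
goto(.4926,.2124,.0711,167.7)
c=env.get_calibration('wrist');im=env.read_camera('wrist');cv2.imwrite('pics/w3.png',cv2.resize(im,(800,600)));np.save('w3.npy',c['pose'])
print(proj('wrist',[[.4926,.2124,.058],[.4926,.2124,.150]],c)*1.5625)
E
```

```text
time_s: 22.75
tool_pos: [0.4927, 0.2118, 0.1907]
tool_rot: [-180.0, -0.0, 167.5]
force: [0.2, -0.9, -0.8]
grip_width: 0.0217
grasp_force: 20.0
t22.75 at [0.4927 0.2118 0.1907] [-1.7997e+02 -2.0000e-02  1.6746e+02] q7 53 F [ 0.2 -0.9 -0.8] w 0.0217 g 20.0
 tool shift mm x 0.2 y 0.6 z 119.6  then turn z -0.0041 rad; roll err 0.03
[[405.49049151 289.84136637]
 [405.56887199 335.82665904]]
```

View pics/w3.png

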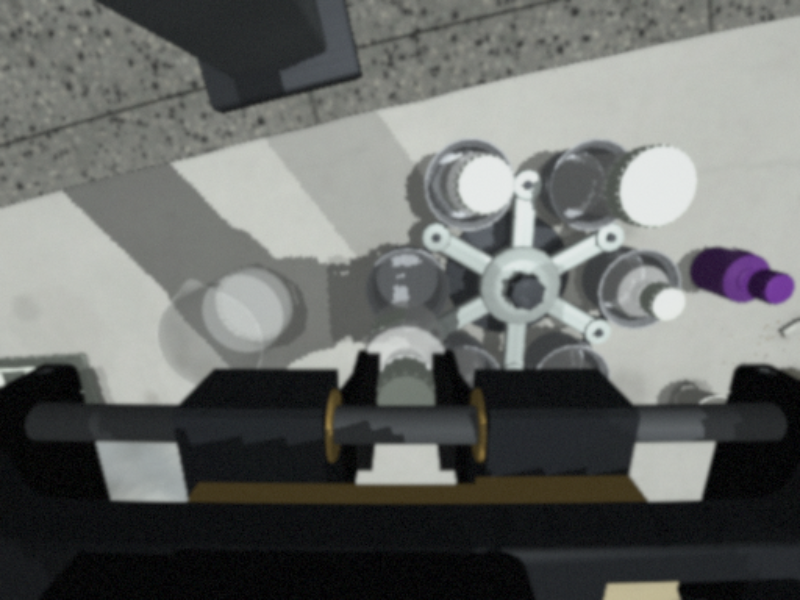

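The wrist view shows M at p3 (485,183), T at p4 (657,187) and the p2 bucket empty at (407,283). That is about where expected, given the same upward bias the wrist camera showed earlier. Lowering now.

```bash
python3 -m jog '[[0,0.0005,0.015,0,0,0,0.0],[0,0,0.025,0,0,0,0.0],[0,0,0.02,0,0,0,0.0],[0,0,0.018,0,0,0,0.0],[0,0,0.015,0,0,0,0],[0,0,0.01,0,0,0,0],[0,0,0.006,0,0,0,0],[0,0,0.003,0,0,0,0],[0,0,0,0,0,0,0],[0,0,0,0,0,0,0],[0,0,0,0,0,0,0]]'
python3 -c "
from h import *
goto(.4926,.2124,.0711,167.7)"
```

```text
time_s: 23.72
tool_pos: [0.4936, 0.2133, 0.0801]
tool_rot: [179.9, 0.1, 167.7]
force: [0.4, -0.4, -1.2]
grip_width: 0.0214
grasp_force: 20.0
t23.72 at [0.4936 0.2133 0.0801] [1.7993e+02 8.0000e-02 1.6766e+02] q7 55 F [ 0.4 -0.4 -1.2] w 0.0214 g 20.0
 tool shift mm x 0.8 y -1.1 z 9.0  then turn z -0.0007 rad; roll err -0.07
```

```bash
python3 -m jog '[[0,0,0.004,0,0,0,0.0],[0,0,0.003,0,0,0,0.0],[0,0,0.001,0,0,0,0],[0,0,0,0,0,0,0],[0,0,0,0,0,0,0],[0,0,0,0,0,0,0]]'
python3 -c "
from h import *
goto(.4926,.2124,.0711,167.7)"
```

```text
time_s: 24.22
tool_pos: [0.4929, 0.213, 0.0711]
tool_rot: [180.0, 0.0, 167.7]
force: [0.5, -0.6, 0.3]
grip_width: 0.021
grasp_force: 20.0
t24.22 at [0.4929 0.213  0.0711] [180.     0.   167.67] q7 55 F [ 0.5 -0.6  0.3] w 0.0210 g 20.0
 tool shift mm x 0.2 y -0.6 z -0.0  then turn z -0.0005 rad; roll err -0.00
```

Seated. I'll release, lift and move clear toward +y for a final look.

```bash
python3 -m jog '[[0,0,0,0,0,0,0.03],[0,0,0,0,0,0,0.04],[0,0,0,0,0,0,0.05],[0,0,0,0,0,0,0.05],[0,0,0,0,0,0,0.05],[0,0,-0.015,0,0,0,0.05],[0,0,-0.03,0,0,0,0.05],[0,0,-0.035,0,0,0,0.05],[0,0,-0.035,0,0,0,0.05],[0,0,-0.02,0,0,0,0.05],[0,0,-0.01,0,0,0,0.05]]'
python3 -m jog '[[0,-0.04,0,0,0,0,0.05],[0,-0.04,0,0,0,0,0.05],[0,-0.04,0,0,0,0,0.05],[0,-0.04,0,0,0,0,0.05],[0,-0.04,0,0,0,0,0.05],[0,-0.04,0,0,0,0,0.05],[0,-0.03,0,0,0,0,0.05],[0,-0.03,0,0,0,0,0.05],[0,0,0,0,0,0,0.05],[0,0,0,0,0,0,0.05],[0,0,0,0,0,0,0.05]]'
python3 - <<'E'
from h import *
goto(.5,0,.2,167.7)
a=env.read_camera('top')[150:260,138:265];b=env.read_camera('scene')[172:282,120:280]
cv2.imwrite('pics/f.png',np.hstack([cv2.resize(a,(400,346)),cv2.resize(b,(400,346))]))
E
```

```text
time_s: 25.13
tool_pos: [0.4945, 0.2137, 0.2199]
tool_rot: [179.8, 0.2, 167.7]
force: [0.3, -0.0, 0.2]
grip_width: 0.0498
grasp_force: 0.0
time_s: 26.05
tool_pos: [0.4286, -0.0793, 0.2154]
tool_rot: [180.0, -0.1, 167.7]
force: [-0.0, -0.8, 0.4]
grip_width: 0.0499
grasp_force: 0.0
t26.05 at [ 0.4286 -0.0793  0.2154] [ 1.7998e+02 -6.0000e-02  1.6770e+02] q7 79 F [-0.  -0.8  0.4] w 0.0499 g 0.0
 tool shift mm x -52.9 y 92.7 z 15.4  then turn z 0.0000 rad; roll err -0.02
```

View pics/f.png

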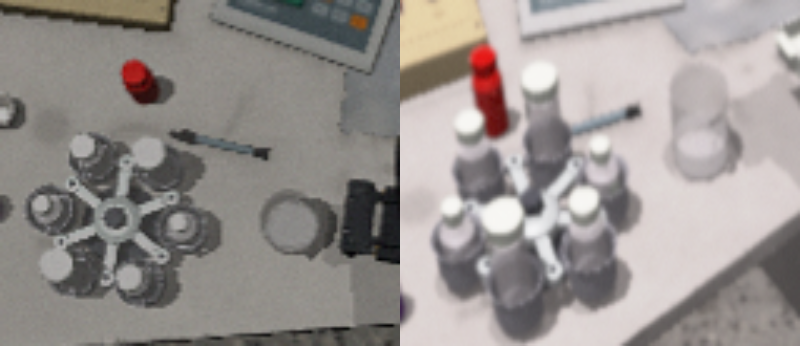

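In the left (top-camera) half of the view, T (150,152) faces T (57,265), M (85,147) faces M (133,277) and S (45,203) faces S (182,230). All stand upright in their buckets, the beaker is unmoved and the gripper is clear.

```bash
python3 -m jog '[[0,0,0,0,0,0,0.05],[0,0,0,0,0,0,0.05],[0,0,0,0,0,0,0.05]]' && python3 -c "
from cell import env
print(env.sign_off())"
```

```text
time_s: 26.4
tool_pos: [0.4289, -0.0795, 0.2159]
tool_rot: [-180.0, -0.0, 167.7]
force: [-0.2, 0.2, 0.1]
grip_width: 0.0502
grasp_force: 0.0
the job is handed in; nothing more can be done
None
```

The rotor is rebalanced and handed in at 26.4 s: tall faces tall, medium faces medium and short faces short, all seated upright in their buckets; the beaker is unmoved, and the flask was never approached.

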